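Reverse the ratchet and tighten the fitting nut

ROBOT

A 6-joint arm with a two-finger parallel gripper is mounted at the origin on the work surface; the furniture and walls round the work are solid. World frame = base frame: x ahead of the robot, y to its left, z up, the work surface at z = 0. Lengths are in m, angles in rad, forces in N, time in s.
With the tool pointing down it reaches from about 0.3 to 0.775 m from the base axis. Payload 14.6 kg.
Tool frame: the origin (TCP) lies at the very end of the fingers, on their centre line; the grasp point (between the pads) lies 19 mm behind it; x points along the fingers, z is the direction in which the jaws open and shut, and the axes are right-handed (so a half turn about x gives the same grasp; the last joint's range is limited). The gripper opens to 85 mm and grips with 20 to 120 N. Pads are 22 mm wide; open, the fingers measure 114 mm over their backs; the gripper's body (76 mm by 85 mm) begins 54 mm behind the grasp point. The pads swing forward as they close: fully open they stand 13 mm farther back than shut.
Start: joints at [1.147, 0.3, 1.521, -0, 1.321, -0.067], TCP at [0.192, 0.515, 0.231] pointing down, gripper open.
Joint ranges: [-3.03, 3.03], [-0.79, 2.21], [0.23, 2.52], [-1.04, 4.18], [0, 3.07], [-2.55, 2.55]. Speed limits (rad/s): [2.22, 2.22, 2.57, 3.14, 3.14, 3.14].

INTERFACE

Orientations are given as a rotation vector (axis times angle).
In Python, from plant import manip gives the robot as it stands. The module is installed in compiled form; this text tells all that it offers.
- The arm moves only by the tool drive_tool, never from a script. Its argument "rows" is text: rows parted by semicolons, each of 7 numbers parted by spaces: the turn, a rotation vector about the tool's x, y, z in rad, then the shift along the tool's x, y, z in m, then the opening, from 0 (shut) to 1 (fully open). A call has 1 to 20 rows; each row shifts and turns the commanded pose from where the row before left it, along the tool's axes as they then stand; what a row does not reach is not made up. A row lasts 1/10 s, in which the tool goes at most 50 mm and 8.59 degrees, less where a joint would pass 70% of its speed; a pose out of reach is approached as far as the arm can. A call with a gripper value outside its range is refused whole. The fingers move at their own pace and stop on an object; the grip force is fixed at half the most. Time passes only in rows, so rows that do not move let the fingers close. It gives the time, the measured TCP pose, the force and the opening at its end, in the units of the state.
- manip.sense(): the state, without advancing time (a new reading comes with each control period).
- manip.get_image(name): name is "scene" or "side" or "wrist"; returns (picture, depth): 400x640x3 uint8, red, green, blue; 400x640 float32, m along the optical axis (not along the pixel's ray), 0 where there is no reading.
- manip.camera_info(name): a dict with "vfov" (degrees; the focal length in pixels is half the picture's height over the tangent of half this angle, whatever the lens; pixels are square), "cx", "cy" (the principal point, pixels), "k1" (the pictures are not rectified: a ray, as slopes to the right and down, at radius r is drawn at 1 + k1 r^2 times it, then the intrinsics apply), "rvec" (rotation vector, rad) and "tvec" (3), from world to camera coordinates, as OpenCV has them. Camera axes: x right, y down, z forward; pixel columns grow to the right and rows downward; lengths in m; the calibration is good to about 2 mm. A picture is of the moment at which its call begins: read the wrist's pose just before it. camera_info takes no time and is no camera call; for the wrist camera it gives the pose at the moment of the call.
- manip.finish_job(): hands the job in, once; it reports no verdict.
The state is a dict: "time": time; "q": joint angles; "qd": joint speeds; "effort": joint torques, N m; "eef_pos": TCP position; "ee_rot": TCP orientation; "ft_force": force on the tool from outside, world axes, zero at the start; "ft_torque": the same for the moment, N m; "gripper_width": finger opening in m.
Only numpy, scipy, OpenCV 4.12 (cv2) and the standard library are available. Lean on these libraries where they do the work, as an engineer would, in place of code of your own. Each camera call takes 0.05 s, during which the arm holds its last target. There are 200 camera calls.

TASK

Two ratchet handles stand on fitting posts on the bench. On the one with the long handle, flip the small direction lever on top of the head fully over to its other side, then swing that handle clockwise (seen from above) all the way to its stop, so that the nut under the head is tightened. Leave the short-handled ratchet as it is.

Things in the scene. Friction and masses are not known exactly. Their poses are not given: they have to be found in the camera images.
- long_stand: Fixed post of the LONG ratchet: base disc 110 mm across, 8 thick; brass hex nut z 23-39; steel head 54 across, z 40-62. Origin: on bench below the head's vertical axis; own +x = handle direction at start, z up. The handle swings clockwise from above (+x toward own -y) 0.8 rad, from one stop to the other; starts at its anticlockwise stop. Stop posts 10 mm thick, 48 mm from axis, tops z 54.
- long_grip (a point): Mid grip of the long handle, 100 mm from the axis, 51 mm above the bench; moves with the handle. Grip: straight steel bar 20 mm wide, 18 high (z 42-60), 60 to 130 mm from the axis, free underneath. Nearer the head a neck 16 mm wide. Swinging it here takes 1-2 N when the ratchet slips, 4-5 N when it drives the nut; it stays where left.
- long_lever_tip (a point): Point (z 81 mm) on the tab of the long ratchet's direction lever: a dark upright fin 14 mm long, 8 thick, z 63-87, above the head's flat top (z 62); lever arm z 62-69. Lever pivot: 22 mm from the head's axis toward the handle; tab 28 mm from pivot, pointing away from the handle. Handle at start: tab goes from own x -1, y +16 of long_stand to x -1, y -16 when flipped.
- long_lever (a joint): Angle of the long ratchet's direction lever, rad. 0 = as found (starts 0 to 0.1): a clockwise swing of the handle slips and the nut stays. 1.22 = fully over at the other end stop: a clockwise swing drives the nut. Grows as the tab is pushed toward own -y of long_stand, the side to which the handle will swing. 2-3 N at the tab moves it; no spring, stays where left.
- long_nut (a joint): Turn of the brass nut under the long ratchet, rad; 0 at start, grows clockwise from above. With the lever flipped it follows the handle after about 0.1 rad of play and reaches about 0.7 when the handle meets its far stop. With the lever not flipped it does not move. Stays where left.
- short_grip (a point): Point on the SHORT ratchet's handle, 60 mm from its axis, z 51 mm. A second post and ratchet, the same in every way except that its handle ends 90 mm from its axis instead of 130 mm. Leave it as it is.
- short_lever_tip (a point): Tab point (z 81 mm) of the short ratchet's direction lever. Leave it as it is.

How it is judged:
On the way, in this order (a step that is already met when the one before it is completed fails the run):
1. the long ratchet's lever is flipped over while the nut has not yet turned (value of joint long_lever above 1.05 rad and value of joint long_nut below 0.1 rad), for 0.2 s.
2. the nut is tightened (value of joint long_nut above 0.52 rad), for 0.2 s.
At the end, for the whole second after the job is handed in: The long ratchet's direction lever is flipped over (within 0.17 rad of its far end stop) and the nut under it is turned clockwise by at least 0.52 rad (full swing gives about 0.7); the short ratchet's lever and handle are where they were (within 12 and 20 mm) (value of joint long_lever above 1.05 rad and value of joint long_nut above 0.52 rad); the robot touches nothing.
It fails at once if the short ratchet's direction lever is moved (tab more than 12 mm) (distance of short_lever_tip from where it was at the start of the episode above 0.012 m).
It fails at once if the short ratchet's handle is swung (grip point more than 20 mm) (distance of short_grip from where it was at the start of the episode above 0.02 m).
It also fails if it takes over 40 s, if anything falls off the work surface, if the arm or the gripper's body presses on something with over 40 N, if the wrist force passes 120 N, or if a joint passes its speed limit or range.

## Working session

There is one attempt and no reset: what is moved stays moved. The work goes in short steps, Python scripts to look and compute and a tool call to move; the robot and the scene stay as the last step left them, time stands still between calls to the robot, and variables do not carry over. Pictures are saved under pics/ and viewed, about 8 in all and at most 12, crops included, and the job is handed in when it is done.

Besides the shell and the picture viewer there is one more tool, called after "Request:" by a JSON object that holds its "name" and its "arguments". drive_tool: Moves the arm, as the interface text tells. Its arguments: {"type":"object","properties":{"rows":{"type":"string"}},"required":["rows"]}

```bash
mkdir -p pics; cat > h.py <<'E'
from plant import manip
import numpy as np, cv2
from scipy.spatial.transform import Rotation as R
def cam(n):
    c=manip.camera_info(n); f=200/np.tan(np.radians(c["vfov"])/2)
    return f,c["cx"],c["cy"],c["k1"],R.from_rotvec(c["rvec"]).as_matrix(),np.array(c["tvec"])
def rays(C,uv):
    f,cx,cy,k1,Rm,t=C; uv=np.atleast_2d(np.asarray(uv,float))
    d=(uv-[cx,cy])/f; s=d.copy()
    for _ in range(20): s=d/(1+k1*(s**2).sum(1,keepdims=True))
    return -Rm.T@t, np.c_[s,np.ones(len(s))], Rm
def onplane(C,uv,z):
    o,s,Rm=rays(C,uv); w=s@Rm
    return o+w*((z-o[2])/w[:,2:])
def bydepth(C,uv,dep):
    o,s,Rm=rays(C,uv); uv=np.atleast_2d(uv).astype(int)
    return o+(s*dep[uv[:,1],uv[:,0]][:,None])@Rm
def cloud(C,dep):
    v,u=np.nonzero(dep>0); return np.c_[u,v],bydepth(C,np.c_[u,v],dep)
def proj(C,P):
    f,cx,cy,k1,Rm,t=C; p=np.atleast_2d(P)@Rm.T+t; s=p[:,:2]/p[:,2:]
    return s*(1+k1*(s**2).sum(1,keepdims=True))*f+[cx,cy]
E
python3 - <<'E'
from h import *
s=manip.sense();print({k:np.round(v,3) for k,v in s.items()})
for n in("scene","side","wrist"):
    C=cam(n);im,d=manip.get_image(n);np.savez(f"{n}0.npz",im=im,d=d)
    cv2.imwrite(f"pics/{n}0.png",im[:,:,::-1]); print(n,manip.camera_info(n),-C[4].T@C[5],(d>0).mean())
a=[cv2.imread(f"pics/{n}0.png") for n in("scene","side")]
cv2.imwrite("pics/both.png",cv2.resize(np.vstack(a),None,fx=.75,fy=.75))
E
```

```text
{'time': np.float64(0.0), 'q': array([ 1.147,  0.3  ,  1.522,  0.   ,  1.321, -0.067]), 'qd': array([-0.001,  0.002, -0.002,  0.   , -0.001,  0.001]), 'effort': array([ 0.0000e+00, -5.4349e+01, -3.6180e+01,  0.0000e+00,  4.0000e-03,
       -0.0000e+00]), 'eef_pos': array([0.192, 0.515, 0.231]), 'ee_rot': array([-0.943,  1.358,  0.942]), 'ft_force': array([ 0.943, -0.324, -0.148]), 'ft_torque': array([-0.011,  0.046, -0.03 ]), 'gripper_width': np.float64(0.085)}
scene {'vfov': 56.43797518565064, 'cx': 317.95982182056036, 'cy': 202.33855538615538, 'k1': -0.02059611070082229, 'rvec': array([ 2.27095667, -0.92031504,  0.32541841]), 'tvec': array([-0.30731306,  0.26475968,  0.72172256])} [ 0.03920534 -0.41904992  0.71293939] 0.99615625
side {'vfov': 44.069093984019126, 'cx': 311.09195819693997, 'cy': 192.48753211479104, 'k1': 0.02650639373896569, 'rvec': array([ 2.6077555 , -0.48641641,  0.10802728]), 'tvec': array([-0.3656382 ,  0.15355755,  0.89732829])} [ 0.24606413 -0.40449908  0.85924514] 0.9960234375
wrist {'vfov': 69.91372931311147, 'cx': 315.90954584062337, 'cy': 202.46552689853826, 'k1': -0.0271787491830005, 'rvec': array([-2.35355612, -1.63487825, -0.26488534]), 'tvec': array([-0.55031119, -0.04062185,  0.37933628])} [0.11591757 0.54411329 0.37258596] 0.99590625
```

View pics/both.png

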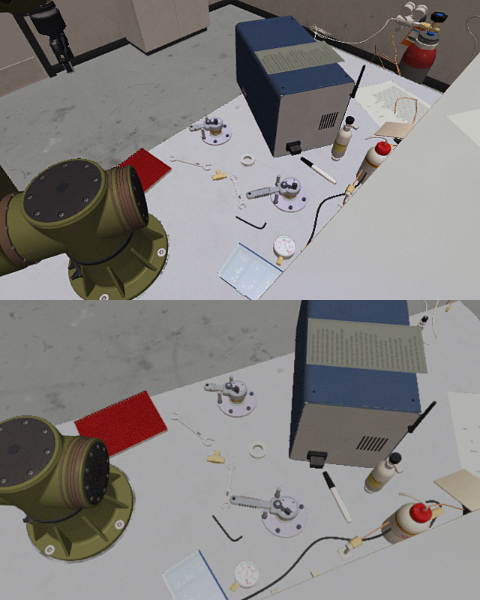

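View pics/wrist0.png

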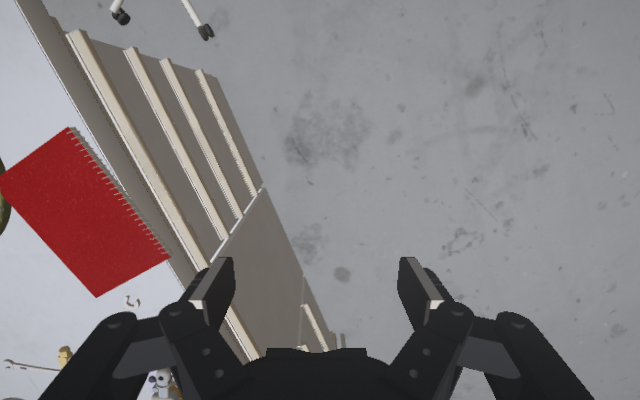

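The scene view (at 0.75 scale) shows the long ratchet with its head near (287,188) and its handle pointing left. The short one is near (210,125). In the side view the long head is at (285,502) and the short head at (237,387). The wrist camera is looking off the bench. Next I measure from depth and a zoomed crop.

```bash
python3 - <<'E'
from h import *
out=[]
for n,c in(("scene",(375,252)),("side",(360,270))):
    z=np.load(n+"0.npz");C=cam(n);uv,P=cloud(C,z["d"])
    near=(np.abs(uv[:,0]-c[0])<75)&(np.abs(uv[:,1]-c[1])<45)
    for lo,hi in((.005,.011),(.057,.0645),(.066,.095)):
        m=near&(P[:,2]>lo)&(P[:,2]<hi);Q=P[m]
        print(n,lo,hi,m.sum(),Q.mean(0).round(4),Q.min(0).round(4),Q.max(0).round(4))
        if lo<.02:
            (x,y),r=cv2.minEnclosingCircle(Q[:,:2].astype(np.float32));print(" disc",x,y,r)
        if lo==.057:
            (x,y),(a,b),t=cv2.minAreaRect(Q[:,:2].astype(np.float32));print(" rect",x,y,a,b,t)
            ev=np.linalg.svd(Q[:,:2]-Q[:,:2].mean(0),full_matrices=0)[2][0];print(" dir",np.degrees(np.arctan2(ev[1],ev[0])))
        if lo>.065: print(np.c_[uv[m],(P[m]*1000).round()][::max(1,m.sum()//12)].astype(int).tolist())
    im=z["im"][c[1]-45:c[1]+45,c[0]-80:c[0]+80,::-1]
    out.append(cv2.resize(im,None,fx=5,fy=5,interpolation=cv2.INTER_CUBIC)[:300 if 0 else None])
cv2.imwrite("pics/crop1.png",cv2.resize(np.vstack(out),(525,600)) if 0 else cv2.resize(np.vstack(out),None,fx=.66,fy=.66))
E
```

```text
scene 0.005 0.011 1174 [ 0.4458 -0.2     0.0081] [ 0.2862 -0.2999  0.005 ] [0.6641 0.0018 0.011 ]
 disc 0.47546616196632385 -0.1655699908733368 0.1920434683561325
scene 0.057 0.0645 646 [ 0.4093 -0.1726  0.0609] [ 0.335  -0.2187  0.057 ] [ 0.4716 -0.1241  0.0645]
 rect 0.41031092405319214 -0.15787699818611145 0.06146369129419327 0.15262027084827423 50.397796630859375
 dir 149.04762608560756
scene 0.066 0.095 149 [ 0.4316 -0.1936  0.0735] [ 0.4168 -0.2129  0.0664] [ 0.4622 -0.1716  0.0888]
[[390, 238, 462, -184, 67], [375, 244, 426, -173, 69], [374, 245, 421, -174, 72], [392, 245, 438, -206, 87], [382, 246, 430, -188, 73], [376, 247, 422, -179, 69], [390, 247, 435, -204, 81], [380, 248, 425, -187, 70], [392, 248, 436, -208, 81], [383, 249, 429, -193, 69], [395, 249, 442, -212, 76], [390, 250, 436, -205, 71], [394, 251, 438, -213, 73]]
side 0.005 0.011 1584 [ 0.4398 -0.1981  0.0079] [ 0.291 -0.246  0.005] [ 0.5866 -0.0384  0.011 ]
 disc 0.4389355778694153 -0.13821490108966827 0.14809682965278625
side 0.057 0.0645 1091 [ 0.4167 -0.1742  0.0606] [ 0.3354 -0.2184  0.057 ] [ 0.4739 -0.1238  0.0645]
 rect 0.400787353515625 -0.173414409160614 0.05170110985636711 0.15137247741222382 68.11137390136719
 dir -29.941453810132273
side 0.066 0.095 212 [ 0.4336 -0.1918  0.073 ] [ 0.4193 -0.2125  0.066 ] [ 0.4583 -0.1708  0.0882]
[[367, 267, 428, -171, 67], [365, 269, 423, -173, 68], [371, 270, 430, -179, 72], [365, 272, 421, -178, 68], [370, 273, 426, -184, 74], [376, 274, 435, -188, 71], [371, 276, 426, -188, 70], [376, 277, 434, -193, 69], [382, 278, 438, -202, 87], [386, 279, 443, -206, 86], [380, 281, 436, -203, 75], [387, 282, 443, -211, 87], [387, 284, 444, -211, 75]]
```

View pics/crop1.png

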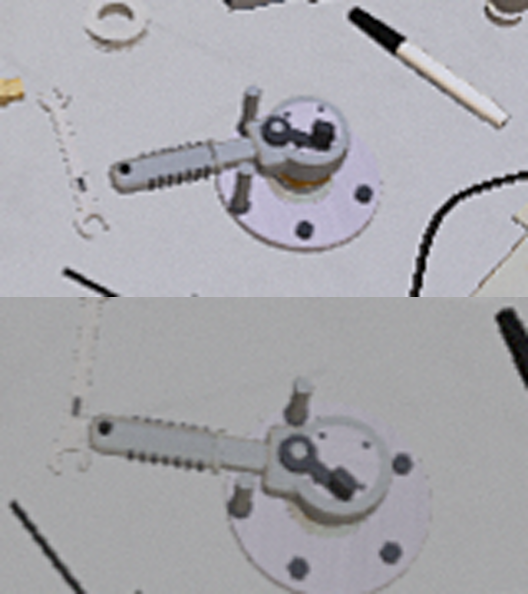

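The crop shows the long ratchet with its tab on the near side (own +y) and its handle pointing at about 150°. The spanner drawn near the handle lies flat. Next I refine the axis and handle direction, and place the short ratchet.

```bash
python3 - <<'E'
from h import *
from scipy.optimize import least_squares
Ps=[]
for n in("scene","side"):
    z=np.load(n+"0.npz");C=cam(n);uv,P=cloud(C,z["d"]);Ps.append(P)
    for nm,H,a in(("long",np.array([.446,-.192]),150),("short",None,150)):
        if H is None:
            m=(P[:,2]>.066)&(P[:,2]<.09)&(P[:,0]>.3)&(P[:,0]<.6)&(P[:,1]>-.05)&(P[:,1]<.25); 
            print(n,"short tall pts",m.sum(),np.median(P[m],0).round(3)); H=np.median(P[m][:,:2],0)
        for it in range(4):
            r=np.linalg.norm(P[:,:2]-H,axis=1)
            q=P[(r<.14)&(P[:,2]>.0575)&(P[:,2]<.064)][:,:2]; rr=np.linalg.norm(q-H,axis=1)
            g=q[rr>.055]; vx,vy,x0,y0=cv2.fitLine(g.astype(np.float32),cv2.DIST_HUBER,0,.01,.01).ravel()
            d=np.array([vx,vy]); d*=np.sign(d@(g.mean(0)-H)); 
            end=np.percentile((q-[x0,y0])@d,99.5); L=.130 if nm=="long" else .09
            H=np.array([x0,y0])+d*(end-L)
        nrm=np.array([-d[1],d[0]]); w=(g-[x0,y0])@nrm
        far=(q-H)@d; hd=q[(far<0)]
        c=least_squares(lambda p:0.0 if 0 else np.linalg.norm(hd-p,axis=1).max()-.027,H).x
        tab=P[(np.linalg.norm(P[:,:2]-H,axis=1)<.04)&(P[:,2]>.0775)&(P[:,2]<.0885)]
        D=P[(np.linalg.norm(P[:,:2]-H,axis=1)<.062)&(P[:,2]>.0055)&(P[:,2]<.0105)][:,:2]
        print(n,nm,"H",H.round(4),"ang",np.degrees(np.arctan2(d[1],d[0])).round(1),"grip w",np.percentile(w,[1,99]).round(4),
          "head -x extent",far.min().round(4),"lat",np.percentile((q[rr<.03]-H)@nrm,[1,99]).round(4),
          "tab",tab.mean(0).round(4) if len(tab) else None,len(tab),"own",((tab[:,:2]-H).mean(0)@np.c_[d,nrm]).round(4) if len(tab) else None,"z",np.median(P[(r<.14)&(P[:,2]>.05)&(P[:,2]<.064)][:,2]).round(4))
s=manip.sense();M=R.from_rotvec(s["ee_rot"]).as_matrix();print(M.round(3))
E
```

```text
Traceback (most recent call last):
IndexError: index -1 is out of bounds for axis 0 with size 0
```

```bash
cat > fit.py <<'E'
from h import *
def fit(P,H0,L,tag=""):
    H0=np.array(H0); r=np.linalg.norm(P[:,:2]-H0,axis=1)
    q=P[(r<L+.02)&(P[:,2]>.056)&(P[:,2]<.0645)][:,:2]; g=q[np.linalg.norm(q-H0,axis=1)>.05]
    vx,vy,x0,y0=cv2.fitLine(g.astype(np.float32),cv2.DIST_HUBER,0,.01,.01).ravel(); d=np.array([vx,vy]); d*=np.sign(d@(g.mean(0)-H0)); n=np.array([-d[1],d[0]]); p0=np.array([x0,y0])
    a=(q-p0)@d; H=p0+d*(a.max()-.001-L); H2=p0+d*(a.min()+.028)
    T=P[(np.linalg.norm(P[:,:2]-H,axis=1)<.045)&(P[:,2]>.077)&(P[:,2]<.0885)]; t=(T[:,:2]-H)@np.c_[d,n]
    print(tag,len(q),"H end",H.round(4),"H head",H2.round(4),"ang",np.degrees(np.arctan2(d[1],d[0])).round(1),"w",np.percentile((g-p0)@n,[2,98]).round(4),"headlat",np.percentile((q[np.linalg.norm(q-H,axis=1)<.03]-H)@n,[1,99]).round(4),"z",np.median(P[(r<L+.02)&(P[:,2]>.056)&(P[:,2]<.0645)][:,2]).round(4))
    if len(T): print("   tab",T.mean(0).round(4),len(T),"own mean",t.mean(0).round(4),t.min(0).round(4),t.max(0).round(4))
E
python3 - <<'E'
from fit import *
for n in("scene","side"):
    z=np.load(n+"0.npz");C=cam(n);uv,P=cloud(C,z["d"])
    fit(P,[.446,-.192],.13,n+" long")
    c=np.array([(282,170) if n=="scene" else (316,118)])[0]
    m=(np.abs(uv-c).max(1)<20)&(P[:,2]>.066)&(P[:,2]<.095); print("short",m.sum(),np.median(P[m],0).round(3))
    if m.sum()>3: fit(P,np.median(P[m],0)[:2],.09,n+" short")
s=manip.sense();print(R.from_rotvec(s["ee_rot"]).as_matrix().round(3))
E
```

```text
scene long 790 H end [ 0.4655 -0.133 ] H head [ 0.5377 -0.1218] ang -171.2 w [-0.0566  0.1878] headlat [0.0091 0.0091] z 0.0608
short 95 [0.449 0.149 0.071]
scene short 290 H end [0.4689 0.1641] H head [0.4616 0.1665] ang 162.0 w [-0.0108  0.008 ] headlat [-0.0148  0.0292] z 0.0611
   tab [0.4533 0.1395 0.084 ] 26 own mean [0.0072 0.0282] [0.0011 0.0227] [0.0126 0.0335]
side long 1345 H end [ 0.4664 -0.1299] H head [ 0.5453 -0.1197] ang -172.7 w [-0.0529  0.1888] headlat [0.0113 0.0136] z 0.0606
short 146 [0.45  0.152 0.071]
side short 556 H end [0.4644 0.1543] H head [0.4611 0.156 ] ang 152.7 w [-0.0097  0.0091] headlat [-0.0254  0.0271] z 0.0609
   tab [0.4557 0.1391 0.084 ] 36 own mean [0.0008 0.0174] [-0.0055  0.01  ] [0.0065 0.0215]
[[-0.    -0.937  0.349]
 [-0.001  0.349  0.937]
 [-1.     0.    -0.001]]
```

```bash
python3 - <<'E'
from fit import *
d0=np.array([-np.cos(np.radians(30)),.5]);n0=np.array([-d0[1],d0[0]])
for n in("scene","side"):
    z=np.load(n+"0.npz");C=cam(n);uv,P=cloud(C,z["d"])
    v=P[:,:2]-[.446,-.192]
    fit(P[(v@d0>-.04)&(np.abs(v@n0)<.032)],[.446,-.192],.13,n)
    D=P[(np.linalg.norm(v,axis=1)<.075)&(P[:,2]>.006)&(P[:,2]<.0105)][:,:2].astype(np.float32)
    (x,y),r=cv2.minEnclosingCircle(D);print(" disc",x,y,r)
E
```

```text
scene 686 H end [ 0.448 -0.193] H head [ 0.4452 -0.1914] ang 150.8 w [-0.0115  0.0078] headlat [-0.0251  0.0263] z 0.0608
   tab [ 0.4374 -0.2063  0.0839] 35 own mean [0.0028 0.0168] [-0.003   0.0105] [0.0077 0.0214]
 disc 0.44541624188423157 -0.1922035962343216 0.05561435967683792
side 1172 H end [ 0.4501 -0.194 ] H head [ 0.4457 -0.1914] ang 149.6 w [-0.0094  0.0088] headlat [-0.0252  0.0251] z 0.0604
   tab [ 0.4402 -0.2063  0.0844] 51 own mean [0.0023 0.0156] [-0.0042  0.0091] [0.0086 0.0203]
 disc 0.447738915681839 -0.19183987379074097 0.054909661412239075
```

```bash
python3 - <<'E'
from fit import *
for n in("scene","side"):
    z=np.load(n+"0.npz");uv,P=cloud(cam(n),z["d"])
    r=np.hypot(P[:,0],P[:,1]);az=np.degrees(np.arctan2(P[:,1],P[:,0]))
    for a in range(-40,75,10):
        m=(P[:,2]>.095)&(r<.8)&(r>.25)&(abs(az-a)<5)
        if m.sum()>5: print(n,a,m.sum(),"rmin",np.percentile(r[m],1).round(3),"zmax",P[m][:,2].max().round(3))
E
```

```text
scene -40 8938 rmin 0.535 zmax 0.328
scene -30 3184 rmin 0.656 zmax 0.329
scene -20 766 rmin 0.68 zmax 0.325
scene -10 8158 rmin 0.519 zmax 0.325
scene 0 4402 rmin 0.527 zmax 0.27
scene 10 3033 rmin 0.579 zmax 0.27
scene 20 1654 rmin 0.664 zmax 0.27
scene 60 158 rmin 0.251 zmax 0.532
scene 70 3153 rmin 0.283 zmax 0.526
side -40 13291 rmin 0.532 zmax 0.325
side -30 4482 rmin 0.649 zmax 0.325
side -20 1470 rmin 0.68 zmax 0.318
side -10 14844 rmin 0.521 zmax 0.325
side 0 10086 rmin 0.532 zmax 0.27
side 10 5368 rmin 0.583 zmax 0.27
side 20 445 rmin 0.663 zmax 0.266
```

Request:
{"name": "drive_tool", "arguments": {"rows": "0 0 0 0 0 -0.03 0;0 0 0 0 0 -0.03 0;0.1 0 0 0 -0.049 0 0;0.1 0 0 0 -0.049 0 0"}}

```text
time: 0.55
eef_pos: [0.2613, 0.4199, 0.2316]
ee_rot: [-0.789, 1.422, 0.789]
ft_force: [-0.4, 1.3, 0.3]
gripper_width: 0.0279
```

Request:
{"name": "drive_tool", "arguments": {"rows": "0.1 0 0 0 -0.036 -0.033 0;0.1 0 0 0 -0.036 -0.033 0;0.1 0 0 0 -0.036 -0.033 0;0.12 0 0 0 -0.047 -0.003 0;0.12 0 0 0 -0.047 -0.003 0;0.12 0 0 0 -0.047 -0.003 0;0.12 0 0 0 -0.047 -0.003 0;0.12 0 0 0 -0.047 -0.003 0;0.12 0 0 0 -0.047 -0.003 0;0.12 0 0 0 -0.047 -0.003 0;0.12 0 0 0 -0.047 -0.003 0;0.12 0 0 0 -0.047 -0.003 0;0.12 0 0 0 -0.047 -0.003 0"}}

```text
time: 1.85
eef_pos: [0.334, -0.166, 0.2312]
ee_rot: [0.385, 1.536, -0.385]
ft_force: [1.0, 0.6, -0.2]
gripper_width: -0.0003
```

```bash
cat > goto.py <<'E'
from h import *
import sys
# args: own x,y (mm), z (mm), [handle swing rad for frame] -> remaining shift in tool axes, turn about x for tool y along -ey
x,y,z=[float(a)/1000 for a in sys.argv[1:4]]; sw=float(sys.argv[4]) if len(sys.argv)>4 else 0
a=np.radians(150)-sw; ex=np.array([np.cos(a),np.sin(a),0]);ey=np.array([-ex[1],ex[0],0])
T=np.array([.4465,-.192,0])+x*ex+y*ey+[0,0,z]
s=manip.sense();M=R.from_rotvec(s["ee_rot"]).as_matrix(); p=s["eef_pos"]
a2=np.arctan2(M[1,1],M[0,1]);want=np.arctan2(-ey[1],-ey[0]); dt=-(want-a2+np.pi)%(2*np.pi)
dt=(-(want-a2)+np.pi)%(2*np.pi)-np.pi
A=R.from_rotvec(M[:,0]*dt).as_matrix()@M
print("t",s["time"],"T",T.round(4),"p",p.round(4),"shift now axes",(M.T@(T-p)).round(4),"shift after turn",(A.T@(T-p)).round(4),"turn x",round(dt,3),"down",M[:,0].round(3),"F",s["ft_force"].round(2))
o=p-[.4465,-.192,0];print("own now",round(o@ex*1000,1),round(o@ey*1000,1))
E
python3 goto.py -3 48 120
```

```text
t 1.85 T [ 0.4251 -0.2351  0.12  ] p [ 0.334  -0.166   0.2312] shift now axes [ 0.1112 -0.018   0.1129] shift after turn [ 0.1112 -0.0143  0.1135] turn x 0.033 down [ 0. -0. -1.] F [ 1.02  0.63 -0.16]
own now 110.5 33.7
```

Request:
{"name": "drive_tool", "arguments": {"rows": "0.033 0 0 0 -0.014 0.03 0;0 0 0 0.01 0 0.04 0;0 0 0 0.04 0 0.043 0;0 0 0 0.045 0 0 0;0 0 0 0.017 0 0 0;0 0 0 0 0 0 0"}}

```text
time: 2.45
eef_pos: [0.4202, -0.2279, 0.1227]
ee_rot: [0.408, 1.537, -0.406]
ft_force: [-1.2, -0.1, -0.0]
gripper_width: 0.0002
```

```bash
python3 goto.py -3 45 74; python3 - <<'E'
from h import *
im,d=manip.get_image("side");C=cam("side")
cv2.imwrite("pics/a1.png",cv2.resize(im[170:370,220:520,::-1],None,fx=2.5,fy=2.5))
E
```

```text
t 2.45 T [ 0.4266 -0.2325  0.074 ] p [ 0.4202 -0.2279  0.1227] shift now axes [ 0.0486 -0.0008  0.008 ] shift after turn [ 0.0486 -0.0008  0.008 ] turn x 0.005 down [-0.004  0.003 -1.   ] F [-1.24 -0.15 -0.01]
own now 4.8 44.3
```

View pics/a1.png

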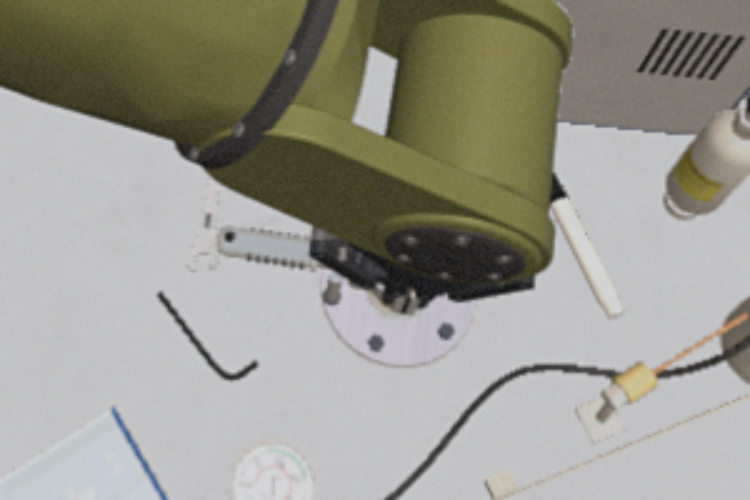

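The arm hides the head, but the fingertips show in front of it, on the own +y side, at crop (405,300). Now down beside the tab.

Request:
{"name": "drive_tool", "arguments": {"rows": "0 0 0 0.025 0 0.004 0;0 0 0 0.0215 0 0 0;0 0 0 0 0 0 0;0 0 0 0 0 0 0"}}

```text
time: 2.9
eef_pos: [0.4254, -0.231, 0.0804]
ee_rot: [0.406, 1.531, -0.407]
ft_force: [1.2, 0.1, 0.0]
gripper_width: 0.0003
```

```bash
python3 goto.py -3 45 74; python3 - <<'E'
from h import *
im,d=manip.get_image("wrist")
cv2.imwrite("pics/w1.png",im[:,:,::-1])
E
```

```text
t 2.9 T [ 0.4266 -0.2325  0.074 ] p [ 0.4254 -0.231   0.0804] shift now axes [ 0.0064 -0.0007  0.0018] shift after turn [ 0.0064 -0.0007  0.0018] turn x 0.005 down [ 0.001 -0.001 -1.   ] F [1.18 0.09 0.01]
own now -1.2 44.3
```

View pics/w1.png

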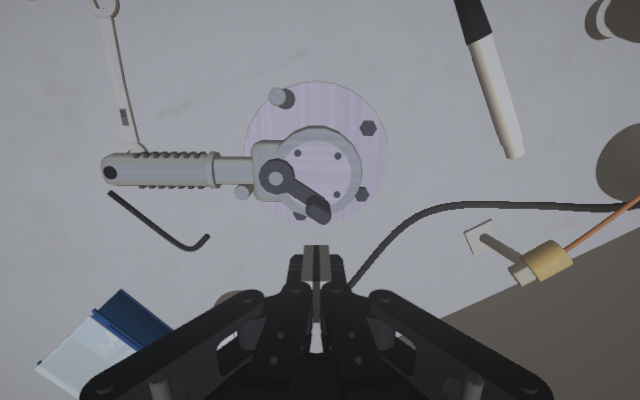

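The wrist view shows the closed fingers at (316,250), directly opposite the tab tip at (318,210), with the handle pointing left. Lower slightly and push.

Request:
{"name": "drive_tool", "arguments": {"rows": "0 0 0 0.007 0 0 0;0 0 0 0 0.01 -0.001 0;0 0 0 0 0.01 0 0;0 0 0 0 0.008 0 0;0 0 0 0 0.008 0 0;0 0 0 0 0 0 0"}}

```text
time: 3.55
eef_pos: [0.4423, -0.1979, 0.0718]
ee_rot: [0.406, 1.532, -0.406]
ft_force: [0.2, -0.1, -0.6]
gripper_width: -0.0002
```

```bash
python3 goto.py -3 0 74; python3 - <<'E'
from h import *
im,d=manip.get_image("wrist")
cv2.imwrite("pics/w2.png",im[:,:,::-1])
E
```

```text
t 3.55 T [ 0.4491 -0.1935  0.074 ] p [ 0.4423 -0.1979  0.0718] shift now axes [-0.0022  0.0072  0.0037] shift after turn [-0.0022  0.0072  0.0037] turn x 0.006 down [ 0.  0. -1.] F [ 0.15 -0.11 -0.57]
own now 0.7 7.2
```

View pics/w2.png

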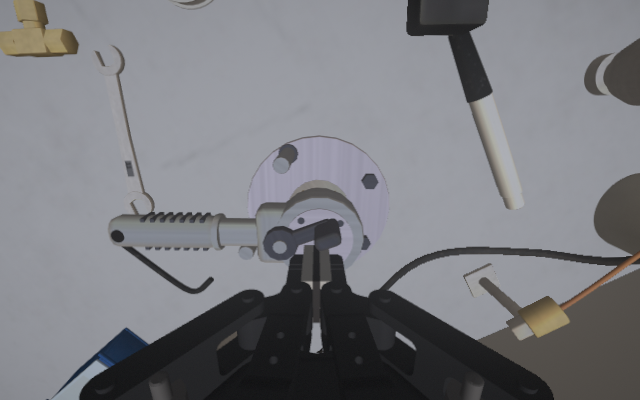

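The wrist view shows the tab pushed just past the middle, at (325,235), with the handle unmoved. Continue in small steps to the end stop.

Request:
{"name": "drive_tool", "arguments": {"rows": "0 0 0 0 0.004 0.002 0;0 0 0 0 0.004 0.001 0;0 0 0 0 0.003 0 0;0 0 0 0 0 0 0"}}

```text
time: 4.0
eef_pos: [0.4481, -0.193, 0.0714]
ee_rot: [0.403, 1.536, -0.41]
ft_force: [-19.3, -25.0, 1.9]
gripper_width: -0.0001
```

Request:
{"name": "drive_tool", "arguments": {"rows": "0 0 0 0 0.002 0 0;0 0 0 0 0 0 0"}}

```text
time: 4.2
eef_pos: [0.4485, -0.1925, 0.0714]
ee_rot: [0.402, 1.536, -0.412]
ft_force: [-25.3, -36.2, 2.5]
gripper_width: 0.0001
```

```bash
python3 goto.py -3 0 74; python3 - <<'E'
from h import *
im,d=manip.get_image("wrist")
cv2.imwrite("pics/w3.png",cv2.resize(im[100:350,100:450,::-1],None,fx=2,fy=2))
E
```

```text
t 4.2 T [ 0.4491 -0.1935  0.074 ] p [ 0.4485 -0.1925  0.0714] shift now axes [-0.0026 -0.0006  0.001 ] shift after turn [-0.0026 -0.0006  0.001 ] turn x 0.005 down [-0.005 -0.005 -1.   ] F [-25.32 -36.25   2.52]
own now -2.0 -0.6
```

View pics/w3.png

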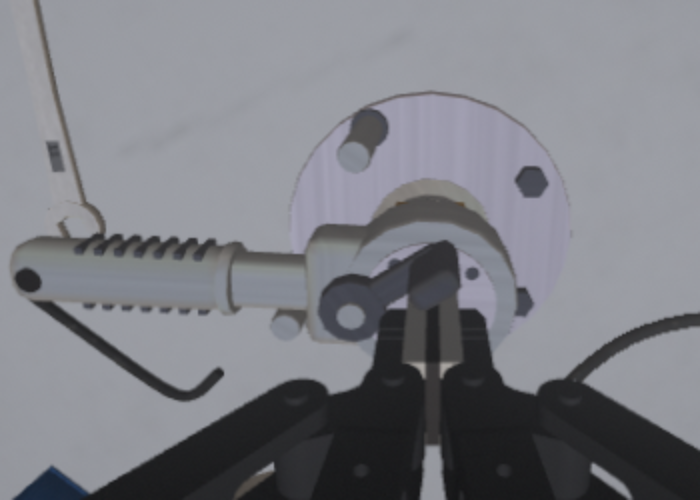

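The force rose to 44 N and the lever in the view is swung to the mirror side, so it is at its end stop. Back off, then move beside the grip.

Request:
{"name": "drive_tool", "arguments": {"rows": "0 0 0 0 -0.02 0 0;0 0 0 0 -0.03 0 0;0 0 0 -0.01 0 -0.04 0;0 0 0 0 0 -0.045 0;0 0 0 0 0 -0.018 0;0 0 0 0 0 0 0"}}

```text
time: 4.85
eef_pos: [0.3353, -0.1805, 0.0818]
ee_rot: [0.407, 1.532, -0.407]
ft_force: [0.5, 0.5, 0.3]
gripper_width: -0.0
```

```bash
python3 goto.py 102 40 47; python3 - <<'E'
from h import *
im,d=manip.get_image("wrist")
cv2.imwrite("pics/w4.png",im[:,:,::-1])
E
```

```text
t 4.85 T [ 0.3382 -0.1756  0.047 ] p [ 0.3353 -0.1805  0.0818] shift now axes [0.0348 0.0056 0.0001] shift after turn [0.0348 0.0056 0.0001] turn x 0.004 down [-0.  0. -1.] F [0.46 0.46 0.25]
own now 102.0 45.6
```

View pics/w4.png

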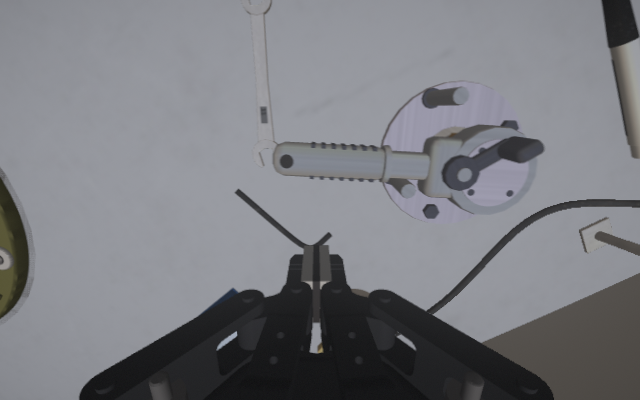

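The lever stays flipped: in the view its pivot is at (463,175) and the tab at (520,150). Go down beside the grip and swing.

Request:
{"name": "drive_tool", "arguments": {"rows": "0 0 0 0.02 0 0 0;0 0 0 0.015 0.008 0 0;0 0 0 0 0.012 0 0;0.1 0 0 0 0.01 -0.002 0;0.1 0 0 0 0.01 -0.002 0;0.1 0 0 0 0.01 -0.002 0;0 0 0 0 0 0 0"}}

```text
time: 5.6
eef_pos: [0.3601, -0.136, 0.0466]
ee_rot: [0.64, 1.474, -0.64]
ft_force: [0.1, -0.7, -0.4]
gripper_width: -0.0002
```

```bash
python3 goto.py 102 21 47 0.3
```

```text
t 5.6 T [ 0.3618 -0.1314  0.047 ] p [ 0.3601 -0.136   0.0466] shift now axes [-0.0004  0.0043 -0.0022] shift after turn [-0.0004  0.0043 -0.0022] turn x 0.004 down [ 0. -0. -1.] F [ 0.15 -0.7  -0.41]
own now 99.8 25.3
```

Request:
{"name": "drive_tool", "arguments": {"rows": "0 0 0 0 0.004 -0.002 0;0.1 0 0 0 0.01 -0.002 0;0.1 0 0 0 0.01 -0.002 0;0.1 0 0 0 0.01 -0.002 0;0.1 0 0 0 0.01 -0.002 0"}}

```text
time: 6.1
eef_pos: [0.3892, -0.1031, 0.0467]
ee_rot: [0.947, 1.355, -0.948]
ft_force: [-3.3, -3.2, -0.5]
gripper_width: 0.0002
```

```bash
python3 goto.py 102 21 47 0.7;python3 - <<'E'
from h import *
im,d=manip.get_image("wrist")
cv2.imwrite("pics/w5.png",im[:,:,::-1])
E
```

```text
t 6.1 T [ 0.392  -0.1032  0.047 ] p [ 0.3892 -0.1031  0.0467] shift now axes [-0.0003  0.0026  0.0011] shift after turn [-0.0003  0.0026  0.0011] turn x 0.003 down [-0. -0. -1.] F [-3.31 -3.19 -0.45]
own now 103.1 23.6
```

View pics/w5.png

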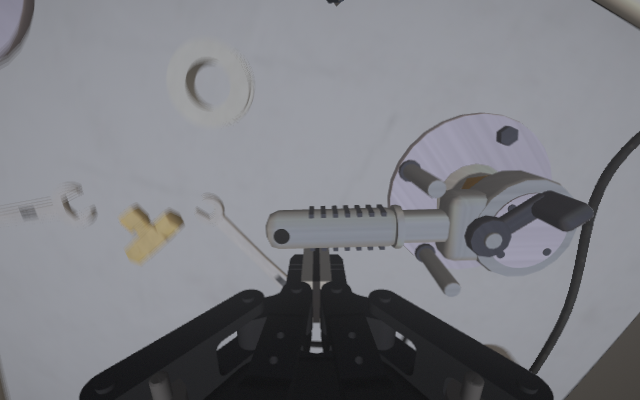

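The handle follows the fingers with about 4.6 N, so it is driving the nut, and it is close to the far stop post at (435,185). Finish the swing.

Request:
{"name": "drive_tool", "arguments": {"rows": "0.05 0 0 0 0.006 -0.001 0;0.05 0 0 0 0.006 -0.001 0;0 0 0 0 0.003 0 0;0 0 0 0 0 0 0"}}

```text
time: 6.55
eef_pos: [0.4022, -0.0965, 0.0465]
ee_rot: [1.018, 1.321, -1.019]
ft_force: [-3.6, 0.7, 0.4]
gripper_width: -0.0002
```

Request:
{"name": "drive_tool", "arguments": {"rows": "0 0 0 0 0.003 0 0;0 0 0 0 0 0 0"}}

```text
time: 6.75
eef_pos: [0.4025, -0.0962, 0.0462]
ee_rot: [1.016, 1.326, -1.023]
ft_force: [-26.1, -10.5, 15.9]
gripper_width: 0.0001
```

```bash
python3 goto.py 102 21 47 0.8
```

```text
t 6.75 T [ 0.4012 -0.0982  0.047 ] p [ 0.4025 -0.0962  0.0462] shift now axes [-0.0008 -0.0018  0.0016] shift after turn [-0.0008 -0.0018  0.0016] turn x 0.009 down [-0.008  0.    -1.   ] F [-26.08 -10.51  15.93]
own now 103.6 19.2
```

The force jumped to about 32 N with no further travel, at an own angle of about 0.8 rad, so this is the stop. Retreat and check.

Request:
{"name": "drive_tool", "arguments": {"rows": "0 0 0 0 -0.01 0 0;0 0 0 0 -0.03 0 0;0 0 0 -0.04 0 0 0;0 0 0 -0.05 0 -0.03 0;0 0 0 -0.03 0 -0.04 0;0 0 0 0 0 0 0"}}

```text
time: 7.35
eef_pos: [0.351, -0.0401, 0.1631]
ee_rot: [1.02, 1.314, -1.013]
ft_force: [0.8, -0.9, 0.0]
gripper_width: 0.0001
```

```bash
python3 - <<'E'
from fit import *
print(manip.sense()["ft_force"].round(2),manip.sense()["eef_pos"])
a=np.radians(150)-.8;d0=np.array([np.cos(a),np.sin(a)]);n0=np.array([-d0[1],d0[0]])
for n in("scene","side","wrist"):
    C=cam(n);im,d=manip.get_image(n);uv,P=cloud(C,d)
    v=P[:,:2]-[.4465,-.192]
    m=(v@d0>-.04)&(np.abs(v@n0)<.032)
    try: fit(P[m],[.4465,-.192],.13,n)
    except Exception as e: print(n,e)
    if n!="wrist":
        try: fit(P,[.450,.151],.09,n+" short")
        except Exception as e: print(n,e)
    cv2.imwrite(f"pics/{n}9.png",im[:,:,::-1])
E
```

```text
[ 0.83 -0.95  0.01] [ 0.35104418 -0.04008282  0.16308825]
scene 669 H end [ 0.4453 -0.1939] H head [ 0.4443 -0.1905] ang 105.0 w [-0.0104  0.0083] headlat [-0.0234  0.0254] z 0.061
   tab [ 0.4602 -0.1898  0.0844] 32 own mean [ 0.0001 -0.0155] [-0.0055 -0.021 ] [ 0.0069 -0.0115]
scene index -1 is out of bounds for axis 0 with size 0
side 1124 H end [ 0.4489 -0.1948] H head [ 0.4476 -0.1902] ang 105.2 w [-0.0094  0.009 ] headlat [-0.0229  0.0262] z 0.0607
   tab [ 0.4623 -0.1891  0.0845] 48 own mean [ 0.0019 -0.0145] [-0.0038 -0.0209] [ 0.0083 -0.0105]
side OpenCV(4.12.0) /io/opencv/modules/imgproc/src/linefit.cpp:50: error: (-215:Assertion failed) count > 0 in function 'fitLine2D_wods'

wrist 4742 H end [ 0.4484 -0.1939] H head [ 0.4475 -0.1902] ang 104.7 w [-0.008   0.0088] headlat [-0.0246  0.0252] z 0.0597
   tab [ 0.4628 -0.1864  0.0835] 279 own mean [ 0.0036 -0.0158] [-0.0044 -0.0213] [ 0.0088 -0.0099]
```

View pics/wrist9.png

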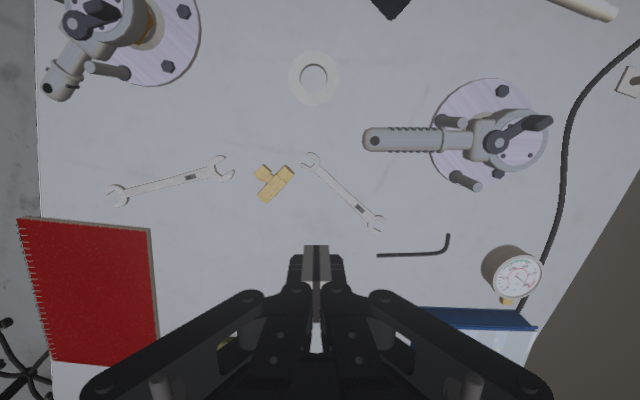

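The handle is at 105° (swung about 0.79 rad) and the tab at own y of about −15.5 mm, so it is flipped. The short ratchet is undisturbed at the top left, and the gripper is clear.

```bash
python3 -c "
from plant import manip
print(manip.finish_job())"
```

```text
the job is handed in; nothing more can be done
None
```

I flipped the long ratchet's direction lever fully over, then swung its handle clockwise to the far stop. I handed the job in at about 7.5 s of the 40 s allowed.

**Lever:** I pushed the tab with closed fingers until it met the end stop, where the force rose to about 44 N. After the swing, all three cameras put the tab at own y of about −15 to −16 mm, against −16 for fully over.

**Handle:** It took about 4.6 N on the way, which matches driving the nut. The force jumped to about 32 N at the stop. The handle went from about 150° to 105°, roughly 0.79 rad of the stated 0.8. I could not see the nut itself, so its turn is inferred from the handle angle and that driving force.

**Short ratchet:** I never went near it, and it looked undisturbed in the last wrist view. The numeric check on it at the end failed in both fixed views because no points were found, possibly with the arm in the way. That rests on the picture alone.

**Clearance:** When I handed in, the gripper was about 0.16 m above the bench and clear of everything, with only about 1 N of sensor noise.

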